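# Ready the bench compressor to fill air bottles

### The arm

A 7-joint arm with a two-finger parallel gripper is mounted at the origin on the work surface. World frame = base frame: x ahead of the robot, y to its left, z up, the work surface at z = 0. Lengths are in m, angles in degrees, forces in N, time in s.
With the tool pointing down it reaches from about 0.35 to 0.775 m from the base axis. Payload 3.1 kg.
Tool frame: the origin (TCP) lies on the centre line of the jaws, within the pads' length; the fingertips stand 17 mm ahead of it and the grasp point (between the pads) lies 2 mm behind it (robot.tip_reach is the distance from the TCP to the fingertips, in m); z points along the fingers, y is the line along which they close (so a half turn about z gives the same grasp; the last joint's range is limited). The gripper opens to 85 mm and grips with 20 to 120 N. Pads are 22 mm wide; open, the fingers measure 114 mm over their backs; the gripper's body (76 mm by 85 mm) begins 54 mm behind the grasp point. The pads swing forward as they close: fully open they stand 13 mm farther back than shut.
Start: joints at [69.975, 17.813, 0.802, 86.603, -0.252, 75.585, -1.558], TCP at [0.167, -0.524, 0.248] pointing down, gripper open.
Joint ranges: [-154.91, 154.91], [-16.99, 109.72], [-72.82, 74.43], [7.12, 147.25], [-82.49, 262.49], [11.32, 116.49], [-174.64, 174.64]. Speed limits (degrees/s): [159.86, 159.86, 180, 180, 180, 180, 180].

### API

Orientations are given as [roll, pitch, yaw] about the fixed x, y, z axes, in that order (R = Rz(yaw) Ry(pitch) Rx(roll)).
In Python, from station import robot, fingers, vision, workorder, recognise gives the robot as it stands. Calls block until the motion is done:
- robot.move_to(position, orientation): joint-space move of the TCP to a pose.
- robot.line_to(position, orientation=None, velocity=0.15, f_stop=None): straight line of the TCP; orientation=None keeps the orientation; velocity is the mean speed in m/s. With f_stop (N) it stops when the force on the tool has changed by that much, and returns True; else False.
- robot.move_j(angles): joint-space move.
- fingers.gripper_to(opening, force=None): opening from 0.0 (shut) to 1.0 (fully open); force is the grip in N (None keeps the last); returns when the fingers have stopped.
- robot.pause(seconds).
- robot.inverse_kinematics(position, orientation): joint angles nearest the present ones, or None.
- vision.grab_frame(name): name is "scene" or "side" or "wrist"; returns the picture (400x640x3 uint8, red, green, blue); there is no depth.
- vision.calibration(name): a dict with "mtx" (3x3 intrinsics, pixels), "k1" (the pictures are not rectified: a ray, as slopes to the right and down, at radius r is drawn at 1 + k1 r^2 times it, then the intrinsics apply), "extrinsics" (4x4, takes a point from world to camera coordinates); the wrist camera has in their place "T_tool_cam" (4x4, takes a point from camera to tool coordinates, whose origin is the TCP and whose axes are the flange's). Camera axes: x right, y up, looking along -z (the intrinsics and any distortion apply to the point x, -y, -z); pixel columns grow to the right and rows downward; lengths in m; the calibration is good to about 2 mm. A picture is of the moment at which its call begins: read the wrist's pose just before it. calibration takes no time and is no camera call.
A pose or a line that the arm cannot do raises robot.PlanningError and nothing moves.
- workorder.close_job(): hands the job in; it is judged then, once.
Trained networks look in the newest picture that a camera, given by its name, has taken for a name from the list of things; names that differ only in an ending like _2 or _b are one class to them, and where a whole thing is asked for, a point or a joint stands for the part that bears it (a point fixed in the world has none). Each returns a list of dicts, best first, with "p" (0 to 1); they miss things now and then, are a little off and sometimes report something else, mostly with a low value. They report only what shows in the picture. A call takes as long as a camera call.
- recognise(label, camera): "rect" ([centre column, centre row, width, height] in pixels, round what is visible of it).
Readings, each from a call of its own:
- robot.current_time_s(): time.
- robot.current_joint_positions(): joint angles.
- robot.current_dq(): joint speeds.
- robot.current_joint_torque(): joint torques, N m.
- robot.current_tool_pos(): TCP position.
- robot.current_eef_rot(): TCP orientation.
- robot.current_contact_force(): force on the tool from outside, world axes, zero at the start.
- robot.current_torque(): the same for the moment, N m.
- robot.current_finger_gap(): opening from 0.0 (shut) to 1.0 (fully open).
- robot.current_gripper_force(): force on a finger pad.
Only numpy, scipy, OpenCV 4.12 (cv2) and the standard library are available. Lean on these libraries where they do the work, as an engineer would, in place of code of your own. Each camera call takes 0.05 s, during which the arm holds its last target. There are 200 camera calls.

### The job

Get the bench compressor ready for filling the air bottles. First throw the isolator lever fully over to off (away from the robot); then turn the pump over by its flywheel handle, clockwise, until you feel the compression peak and give way, and stop just past its top (less than about 20 degrees past it), so that the motor can start unloaded. Lay every standing bottle on its side in a groove of the cradle, one to a groove, neck towards the manifold bar, body resting on both saddles and rubber foot just beyond them, turn the regulator knob to the long mark on its scale, and leave the spanner beside the cradle where it is.

Things in the scene. Friction and masses are not known exactly. Their poses are not given: they have to be found in the camera images.
- hub (a point): Centre of the flywheel, on its upright axis, at the hub's top, 113 mm above the table. It crowns a fixed grey compressor pump on the left. Wheel: grey disc, 172 mm diameter, upper face 109 mm up, white timing mark on the rim. The pump's finned cylinder (84 mm wide, reaching 170 mm from the axis, 83 mm high) points along this point's +y.
- handle (a point): Mid-height (142 mm above the table) of the flywheel's upright crank handle, 62 mm from its axis: a black sleeve, 24 mm diameter, 58 mm high, top 169 mm up, spinning freely on its pin, so the gripper may keep its heading as it goes round. On the way up the wheel springs back if let go; past the top it is pushed on.
- flywheel (a joint): Wheel angle, rad, growing clockwise from above, endless. 0 (and each 6.28) = top of compression, white mark at the steel pointer over the cylinder; starts 2.1-2.7 before it. Friction 0.34 N m; compression swells it to about 0.9 N m (14 N at the handle) 1 rad before the top, gone at the top. Let go within 0.38 past the top it stays; farther it may run on.
- cradle: Fixed plywood cradle, board 190x330x12 mm, origin under its middle. Four V grooves along its x axis at y = -117, -39, 39, 117 mm, each of two 45-degree V saddles (at x = -34 and 48 mm, 16 mm thick, 43 mm high), only board between. A bottle in a groove has its axis 54.5 mm above the table. Manifold bar with brass nozzles along the -x edge (x = -83 mm, bar 32, nozzles 42 mm high): necks go there.
- dial (a joint): Angle of the regulator knob, rad, clockwise from above, 0 to 4.4. The scale's marks are 0.4 rad apart from 0 to 4.0; the one long thick mark is at 2.4. Starts at 0.3 to 1.2. Stays where left, friction 0.05 N m.
- dial_grip (a point): Point on the knob's axis at gripping height, 87 mm above the table. Knob: black bar 57 mm long, 14 mm thick, 64 to 94 mm above the table, over a 60 mm disc, on a fixed grey box (125x125x50 mm) on the right with a white round scale. The bar lies along this point's x axis, which turns with it; a white line marks its -x end, the pointer.
- isolator (a joint): Angle of the isolator lever, rad: 0 = on, leaning 0.5 rad from upright towards the robot; 1.0 = off, leaning as far away from it. Moves with under 2 N and stays where it is left.
- isolator_tip (a point): Middle of the 26 mm black ball at the tip of the isolator lever, 80 mm from the lever's pivot. The lever stands on a fixed grey box (100x90x45 mm) on the right, nearest the robot.
- isolator_foot (a point): Middle of the top of the isolator's grey box, 45 mm above the table; its +x is the direction in which the lever goes off. The lever's pivot is 22 mm above this point, in a steel block 70x50x25 mm.
- bottle0_center (a point): Centre (half-way up, on the axis) of a plain aluminium air bottle, 160 mm long over all: a rubber foot (56 mm diameter, 12 mm thick) at its -z end, body 46 mm diameter up to 120 mm, shoulder, then a 22 mm neck at its +z end. About 0.4 kg, heavier at the foot. In the cradle the rubber foot lies beyond the saddles. It starts standing on the table; may be absent.
- bottle0_neck (a point): End of the neck of bottle 0, 80 mm from its centre.
- bottle1_center (a point): Centre (half-way up, on the axis) of another plain aluminium air bottle, 160 mm long over all: a rubber foot (56 mm diameter, 12 mm thick) at its -z end, body 46 mm diameter up to 120 mm, shoulder, then a 22 mm neck at its +z end. About 0.4 kg, heavier at the foot. In the cradle the rubber foot lies beyond the saddles. It starts standing on the table; may be absent.
- bottle1_neck (a point): End of the neck of bottle 1, 80 mm from its centre.
- bottle2_center (a point): Centre (half-way up, on the axis) of another plain aluminium air bottle, 160 mm long over all: a rubber foot (56 mm diameter, 12 mm thick) at its -z end, body 46 mm diameter up to 120 mm, shoulder, then a 22 mm neck at its +z end. About 0.4 kg, heavier at the foot. In the cradle the rubber foot lies beyond the saddles. It starts standing on the table; may be absent.
- bottle2_neck (a point): End of the neck of bottle 2, 80 mm from its centre.
- bottle3_center (a point): Centre (half-way up, on the axis) of another plain aluminium air bottle, 160 mm long over all: a rubber foot (56 mm diameter, 12 mm thick) at its -z end, body 46 mm diameter up to 120 mm, shoulder, then a 22 mm neck at its +z end. About 0.4 kg, heavier at the foot. In the cradle the rubber foot lies beyond the saddles. It starts standing on the table; may be absent.
- bottle3_neck (a point): End of the neck of bottle 3, 80 mm from its centre.
- spanner: Bystander: steel spanner, 180 mm long, lying flat between the cradle and the vice. To be left where it is.

How it is judged (in metres and radians):
On the way, in this order (a step that is already met when the one before it is completed fails the run):
1. the isolator lever is thrown to off (value of joint isolator above 0.8 rad), for 0.2 s.
2. the flywheel stands just past the top of compression ((value of joint flywheel between 0.02 and 0.38 rad or value of joint flywheel between 6.3032 and 6.6632 rad or value of joint flywheel between 12.5864 and 12.9464 rad) and velocity of joint flywheel below 0.1 rad/s), for 0.5 s.
At the end, for the whole second after the job is handed in: Isolator above 0.8 rad; flywheel at rest 0.02 to 0.38 rad past the top; knob within 0.14 rad of the long mark (2.4); each bottle present lies in a groove: axis within 0.15 rad, neck to the manifold, centre -14 to +20 mm along the cradle x and 47 to 63 mm high (value of joint isolator above 0.8 rad and (value of joint flywheel between 0.02 and 0.38 rad or value of joint flywheel between 6.3032 and 6.6632 rad or value of joint flywheel between 12.5864 and 12.9464 rad) and value of joint dial between 2.26 and 2.54 rad and velocity of joint flywheel below 0.05 rad/s and z of bottle0_center in the frame of cradle between 0.047 and 0.063 m and x of bottle0_center in the frame of cradle between -0.014 and 0.02 m and angle between the z axis of each of bottle0_center, bottle1_center, bottle2_center, bottle3_center and the x axis of cradle, either way round below 0.15 rad and not (x of bottle0_neck in the frame of cradle above 0 m) and y of bottle0_center in the frame of cradle between -0.14 and 0.14 m and z of bottle1_center in the frame of cradle between 0.047 and 0.063 m and x of bottle1_center in the frame of cradle between -0.014 and 0.02 m and not (x of bottle1_neck in the frame of cradle above 0 m) and y of bottle1_center in the frame of cradle between -0.14 and 0.14 m and z of bottle2_center in the frame of cradle between 0.047 and 0.063 m and x of bottle2_center in the frame of cradle between -0.014 and 0.02 m and not (x of bottle2_neck in the frame of cradle above 0 m) and y of bottle2_center in the frame of cradle between -0.14 and 0.14 m and z of bottle3_center in the frame of cradle between 0.047 and 0.063 m and x of bottle3_center in the frame of cradle between -0.014 and 0.02 m and not (x of bottle3_neck in the frame of cradle above 0 m) and y of bottle3_center in the frame of cradle between -0.14 and 0.14 m); the robot touches nothing.
It fails at once if the spanner is shoved more than 6 cm (distance of spanner from where it was at the start of the episode above 0.06 m).
Of bottle0, bottle1, bottle2, bottle3 only 3 to 4 are there at a start; the rules pass over those that are not, and their reading is None.
At some moment in a run one of bottle0, bottle1, bottle2, bottle3 may be knocked a few centimetres aside while the robot is not near it.
Once in a run the grip may slacken for a moment while it holds something.
It also fails if it takes over 210 s, if anything falls off the work surface, if the arm or the gripper's body presses on something with over 40 N, if the wrist force passes 120 N, or if a joint passes its speed limit or range.

## Working session

There is one attempt and no reset: what is moved stays moved. The work goes in short steps, each a Python script; the robot and the scene stay as the last script left them, time stands still between calls to the robot, and variables do not carry over. Pictures are saved under pics/ and viewed, at most 14 in all, crops included, and the job is handed in when it is done.

```bash
ls; mkdir -p pics; cat > h.py <<'E'
import numpy as np, cv2
from scipy.spatial.transform import Rotation as R
from station import robot, fingers, vision, workorder, recognise
def tool():
    T=np.eye(4);T[:3,:3]=R.from_euler('xyz',robot.current_eef_rot(),degrees=True).as_matrix();T[:3,3]=robot.current_tool_pos();return T
def cam(name,T=None):
    c=vision.calibration(name)
    if name=='wrist': E=np.linalg.inv((tool() if T is None else T)@np.array(c['T_tool_cam']))
    else: E=np.array(c['extrinsics'])
    return np.array(c['mtx']),c['k1'],E
def proj(C,P):
    M,k,E=C;p=E[:3,:3]@np.asarray(P,float)+E[:3,3];s=np.array([p[0],-p[1]])/-p[2];s=s*(1+k*(s@s));return (M@[s[0],s[1],1])[:2]
def ray(C,uv):
    M,k,E=C;d=np.linalg.solve(M,[uv[0],uv[1],1])[:2];s=d.copy()
    for _ in range(20): s=d/(1+k*(s@s))
    v=E[:3,:3].T@np.array([s[0],-s[1],-1]);return -E[:3,:3].T@E[:3,3],v/np.linalg.norm(v)
def onz(C,uv,z):
    o,v=ray(C,uv);return o+v*(z-o[2])/v[2]
def tri(obs):
    A=np.zeros((3,3));b=np.zeros(3)
    for C,uv in obs:
        o,v=ray(C,uv);P=np.eye(3)-np.outer(v,v);A+=P;b+=P@o
    x=np.linalg.solve(A,b);return x,max(np.linalg.norm(proj(C,x)-uv) for C,uv in obs)
def grab(name,save=None):
    T=tool() if name=='wrist' else None
    im=vision.grab_frame(name)
    if save: cv2.imwrite('pics/'+save,im[:,:,::-1])
    return im,cam(name,T)
np.set_printoptions(precision=4,suppress=True)
E
python3 - <<'E'
from h import *
for n in ['scene','side']:
    im,C=grab(n,n+'0.png'); print(n,'cam at',-C[2][:3,:3].T@C[2][:3,3],C[0][0,0],C[1])
    for l in ['hub','handle','cradle','dial_grip','isolator_tip','isolator_foot','bottle0_center','bottle0_neck','spanner','flywheel']:
        print(l,[(np.round(d['rect']).tolist(),round(d['p'],2)) for d in recognise(l,n)][:6])
print(vision.calibration('wrist')); print(robot.current_time_s(),robot.current_eef_rot())
E
```

```text
pics
scene cam at [1.1404 0.5445 0.8544] 373.17293673316175 -0.08899009333133842
hub [([458.0, 286.0, 96.0, 102.0], 0.6), ([374.0, 224.0, 20.0, 51.0], 0.35)]
handle [([454.0, 265.0, 71.0, 60.0], 0.82)]
cradle [([293.0, 239.0, 121.0, 94.0], 0.71)]
dial_grip [([234.0, 172.0, 17.0, 16.0], 0.58)]
isolator_tip []
isolator_foot [([268.0, 145.0, 32.0, 50.0], 0.9), ([452.0, 264.0, 68.0, 61.0], 0.15)]
bottle0_center []
bottle0_neck []
spanner [([353.0, 308.0, 45.0, 57.0], 0.7)]
flywheel []
side cam at [-0.1574  0.727   1.003 ] 502.5420300211096 -0.13040176522383737
hub [([204.0, 311.0, 118.0, 93.0], 0.6)]
handle [([219.0, 299.0, 76.0, 70.0], 0.87)]
cradle [([309.0, 207.0, 124.0, 76.0], 0.88)]
dial_grip [([395.0, 150.0, 18.0, 21.0], 0.53)]
isolator_tip []
isolator_foot [([440.0, 178.0, 48.0, 47.0], 0.64)]
bottle0_center []
bottle0_neck []
spanner [([453.0, 164.0, 14.0, 11.0], 0.59), ([216.0, 246.0, 53.0, 33.0], 0.57)]
flywheel [([219.0, 301.0, 83.0, 70.0], 0.89)]
{'mtx': array([[314.5161,   0.    , 315.094 ],
       [  0.    , 314.5161, 195.3224],
       [  0.    ,   0.    ,   1.    ]]), 'k1': -0.06296037824038761, 'T_tool_cam': array([[-0.0006,  0.949 ,  0.3152,  0.0824],
       [ 1.    ,  0.0005,  0.0001, -0.0003],
       [-0.0001,  0.3152, -0.949 , -0.1254],
       [ 0.    ,  0.    ,  0.    ,  1.    ]])}
1.1 [-179.9962    0.0015   17.6388]
```

View pics/scene0.png

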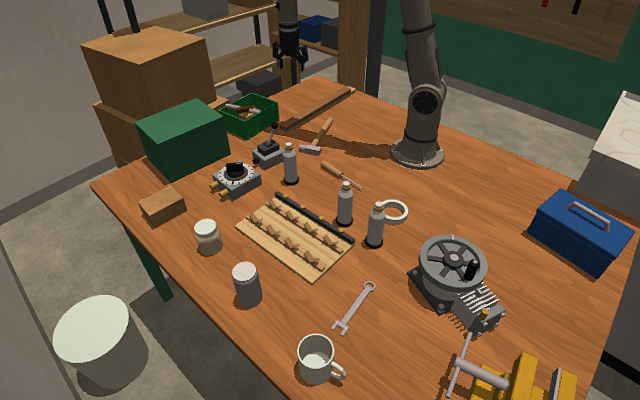

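View pics/side0.png

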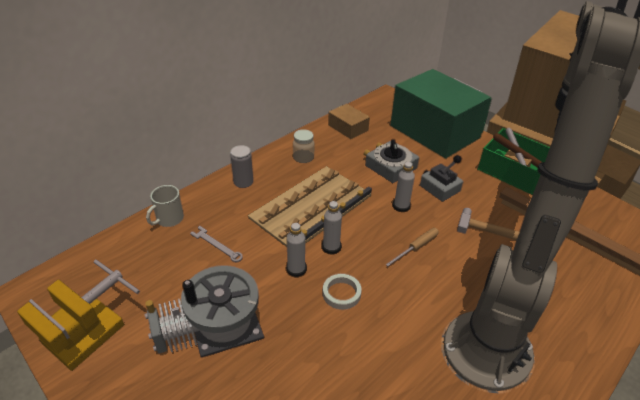

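```bash
python3 - <<'E'
from h import *
S=cam('scene');D=cam('side')
pts={'b_a top':((289,147),(408,166)),'b_b top':((346,186),(333,206)),'b_c top':((378,206),(295,228)),'handle top':((475,263),(188,284)),'hub':((454,257),(220,294)),'iso ball':((274,126),(457,159)),'knob':((235,168),(393,146)),
'bar end L':((277,194),(371,190)),'bar end R':((352,239),(278,240)),'cr far L':((236,229),(325,170)), 'cr far R':((313,281),(251,214))}
for k,(a,b) in pts.items(): print(k,*tri([(S,a),(D,b)]))
E
```

```text
b_a top [ 0.4519 -0.2439  0.1461] 0.7161488959201356
b_b top [0.4805 0.0287 0.147 ] 0.3120411032873817
b_c top [0.4882 0.1511 0.1479] 0.24809145871391614
handle top [0.5065 0.4441 0.1647] 0.46700165408730443
hub [0.4765 0.3881 0.1113] 0.24798463380026614
iso ball [ 0.3833 -0.396   0.1329] 0.05760949656414745
knob [ 0.5972 -0.3676  0.0782] 0.9897605094262212
bar end L [ 0.5484 -0.2132  0.0166] 0.4222395105796582
bar end R [0.5636 0.135  0.0494] 4.278473864917209
cr far L [ 0.7344 -0.2035 -0.0056] 0.1118442614379108
cr far R [0.7196 0.1169 0.011 ] 1.1546653721804099
```

```bash
python3 - <<'E'
from h import *
import json
for i,(p,y) in enumerate([((0.42,-0.33,0.32),0),((0.50,-0.24,0.32),0),((0.5,0.0,0.33),0)]):
    robot.move_to(p,[180,0,y]); robot.pause(0.3)
    T=tool(); im,C=grab('wrist',f'w{i}.png'); np.save(f'w{i}.npy',T)
    for l in ['hub','handle','cradle','dial_grip','isolator_tip','isolator_foot','bottle0_center','bottle0_neck','spanner']:
        print(i,l,[(np.round(d['rect']).tolist(),round(d['p'],2)) for d in recognise(l,'wrist')][:5])
    print(T[:3,3])
a=[cv2.imread(f'pics/w{i}.png') for i in range(3)]
cv2.imwrite('pics/wa.png',a[0]);print(robot.current_time_s())
E
```

```text
0 hub [([351.0, 17.0, 52.0, 33.0], 0.25)]
0 handle []
0 cradle [([114.0, 39.0, 223.0, 77.0], 0.87), ([41.0, 116.0, 81.0, 47.0], 0.18)]
0 dial_grip [([352.0, 15.0, 56.0, 31.0], 0.78), ([378.0, 194.0, 27.0, 54.0], 0.24)]
0 isolator_tip [([377.0, 194.0, 27.0, 63.0], 0.62)]
0 isolator_foot [([366.0, 159.0, 81.0, 120.0], 0.67)]
0 bottle0_center []
0 bottle0_neck []
0 spanner []
[ 0.4193 -0.3308  0.3198]
1 hub [([168.0, 66.0, 262.0, 128.0], 0.54)]
1 handle []
1 cradle [([165.0, 67.0, 259.0, 133.0], 0.56), ([37.0, 171.0, 72.0, 59.0], 0.2)]
1 dial_grip [([430.0, 78.0, 58.0, 53.0], 0.78)]
1 isolator_tip [([447.0, 253.0, 31.0, 60.0], 0.85)]
1 isolator_foot [([424.0, 219.0, 80.0, 125.0], 0.62)]
1 bottle0_center []
1 bottle0_neck []
1 spanner [([429.0, 79.0, 59.0, 55.0], 0.52), ([166.0, 66.0, 260.0, 129.0], 0.47), ([422.0, 219.0, 83.0, 125.0], 0.42)]
[ 0.4993 -0.2414  0.3201]
2 hub [([58.0, 174.0, 116.0, 142.0], 0.84), ([505.0, 199.0, 94.0, 70.0], 0.35)]
2 handle [([37.0, 183.0, 72.0, 133.0], 0.64)]
2 cradle [([349.0, 64.0, 259.0, 129.0], 0.89), ([290.0, 176.0, 46.0, 64.0], 0.28)]
2 dial_grip [([612.0, 85.0, 55.0, 49.0], 0.9), ([132.0, 37.0, 34.0, 73.0], 0.55)]
2 isolator_tip [([618.0, 247.0, 44.0, 57.0], 0.73), ([589.0, 216.0, 102.0, 116.0], 0.58)]
2 isolator_foot [([590.0, 215.0, 100.0, 115.0], 0.86)]
2 bottle0_center []
2 bottle0_neck []
2 spanner []
[ 0.5002 -0.0014  0.3298]
6.2417
```

View pics/w0.png

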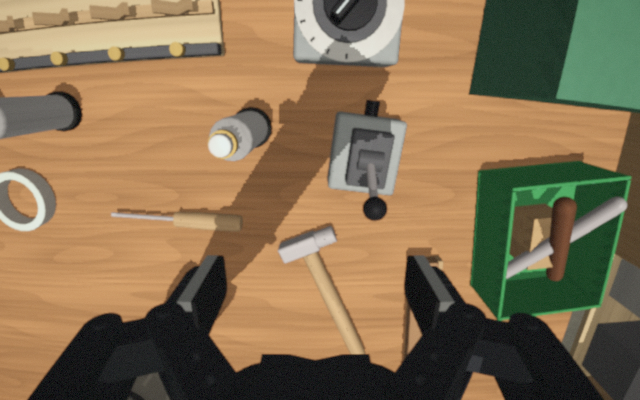

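View pics/w2.png

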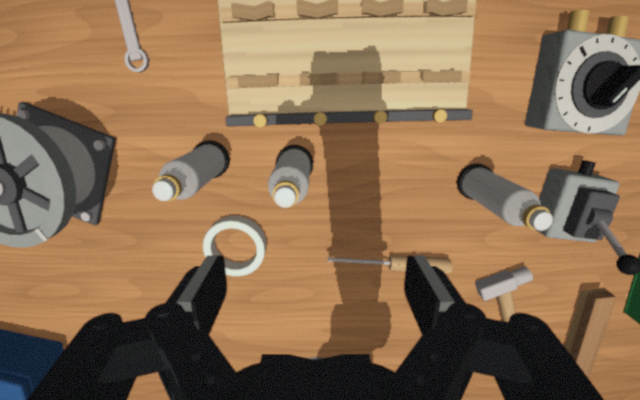

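```bash
python3 - <<'E'
from h import *
W=[cam('wrist',np.load(f'w{i}.npy')) for i in range(3)];S=cam('scene');D=cam('side')
print('ball',*tri([(W[0],(375,208)),(W[2],(628,264))]))
print('ball4',*tri([(W[0],(375,208)),(W[2],(628,264)),(S,(274,126)),(D,(457,159))]))
print('A',*tri([(W[0],(221,146)),(W[2],(539,219)),(S,(289,147)),(D,(408,166))]))
print('B',*tri([(W[2],(286,195)),(S,(346,186)),(D,(333,206))]))
print('C',*tri([(W[2],(166,188)),(S,(378,206)),(D,(295,228))]))
for i,(u,v) in enumerate([((4,64),(260,121)),((59,58),(320,118)),((115,53),(381,117)),((176,48),(441,116))]): print('nozzle',*tri([(W[0],u),(W[2],v)]))
for uv in [(335,115),(406,125),(330,186),(395,194)]: print('iso box',onz(W[0],uv,.045))
print('bar ends top',onz(W[2],(227,115),.032),onz(W[2],(471,110),.032))
for uv in [(296,60),(397,65)]: print('dial box',onz(W[0],uv,.05))
for uv in [(540,30),(527,124),(628,133)]: print('dial box',onz(W[2],uv,.05))
print('hub',onz(W[2],(0,185),.113))
E
```

```text
ball [ 0.3847 -0.3928  0.1366] 0.12549884889122226
ball4 [ 0.3835 -0.3945  0.134 ] 1.145933189904859
A [ 0.4525 -0.2424  0.1483] 2.417392524738373
B [0.4805 0.0291 0.1472] 0.39547472589755983
C [0.4886 0.1521 0.1489] 1.3926490212648137
nozzle [0.5463 0.0705 0.041 ] 0.0186224569653286
nozzle [ 0.5492 -0.0071  0.037 ] 0.0726676389843763
nozzle [ 0.5509 -0.0858  0.041 ] 0.009933306045159091
nozzle [ 0.5533 -0.1637  0.0424] 0.4208093669306576
iso box [ 0.4735 -0.3547  0.045 ]
iso box [ 0.4615 -0.4444  0.045 ]
iso box [ 0.3815 -0.3496  0.045 ]
iso box [ 0.3701 -0.4372  0.045 ]
bar ends top [0.5537 0.1153 0.032 ] [ 0.5603 -0.2075  0.032 ]
dial box [ 0.5372 -0.3078  0.05  ]
dial box [ 0.532  -0.4268  0.05  ]
dial box [ 0.6582 -0.2739  0.05  ]
dial box [ 0.5449 -0.277   0.05  ]
dial box [ 0.5365 -0.4297  0.05  ]
hub [0.4832 0.3849 0.113 ]
```

```bash
python3 - <<'E'
from h import *
fingers.gripper_to(0.0,40)
y=-3.5;d=np.array([np.cos(np.radians(y)),np.sin(np.radians(y)),0])
f=np.array([0.4217,-0.3962,0.138])
robot.move_to(f-0.085*d+[0,0,.06],[180,0,y]); robot.line_to(f-0.085*d,velocity=.15)
print(robot.line_to(f+0.035*d,velocity=.08,f_stop=12),robot.current_tool_pos(),robot.current_contact_force())
q=np.array(robot.current_tool_pos());robot.line_to(q-0.03*d); robot.line_to(q-0.03*d+[0,0,.15])
grab('side','side1.png')
fingers.gripper_to(1.0)
for i,p in [(3,(0.42,0.33,0.34)),(4,(0.50,0.27,0.34))]:
    robot.move_to(p,[180,0,0]); robot.pause(0.2)
    np.save(f'w{i}.npy',tool()); grab('wrist',f'w{i}.png')
    for l in ['hub','handle']: print(l,[(np.round(d['rect']).tolist(),round(d['p'],2)) for d in recognise(l,'wrist')][:5])
print(robot.current_time_s())
im=cv2.imread('pics/side1.png')[100:240,330:510];cv2.imwrite('pics/s1c.png',cv2.resize(im,None,fx=3,fy=3))
E
```

```text
True [ 0.4347 -0.3966  0.1367] [-1.3315 -0.0776  3.4651]
hub [([232.0, 104.0, 220.0, 162.0], 0.92)]
handle [([258.0, 108.0, 157.0, 158.0], 0.93)]
hub [([194.0, 170.0, 213.0, 150.0], 0.85)]
handle [([209.0, 177.0, 156.0, 144.0], 0.84)]
16.4167
```

View pics/s1c.png

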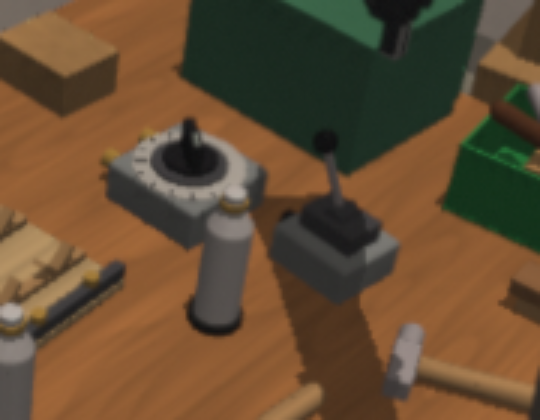

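View pics/w3.png

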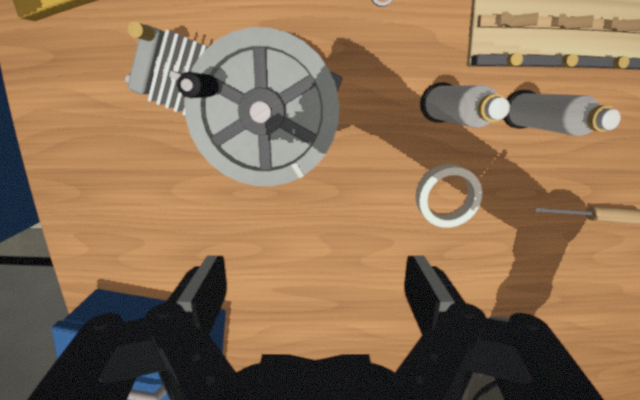

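```bash
python3 - <<'E'
from h import *
W=cam('wrist',np.load('w3.npy'));W4=cam('wrist',np.load('w4.npy'));S=cam('scene');D=cam('side')
print('hub',onz(W,(261,111),.113),*tri([(W,(261,111)),(S,(454,257)),(D,(220,294))]))
h=onz(W,(261,111),.113)
print('handle',onz(W,(186,85),.169),*tri([(W,(186,85)),(S,(475,263)),(D,(188,284))]))
# rim circle check: rim extremes
ex=[onz(W,u,.109) for u in [(187,107),(338,108),(262,28),(263,186)]];print('rim',np.array(ex))
m=onz(W,(297,171),.109);print('mark',m-h)
for uv in [(138,28),(130,85)]: print('cyl end',onz(W,uv,.083)-h)
# rim edge fit by Canny near circle in both
for n,C in (('w3',W),('w4',W4)):
    g=cv2.cvtColor(cv2.imread(f'pics/{n}.png'),cv2.COLOR_BGR2GRAY);g=cv2.GaussianBlur(g,(3,3),0);e=cv2.Canny(g,40,100)
    best=[]
    for dx in np.arange(-.012,.0121,.001):
        for dy in np.arange(-.012,.0121,.001):
            c=h+[dx,dy,0];s=0
            for a in np.arange(0,2*np.pi,.05):
                u=proj(C,[c[0]+.086*np.cos(a),c[1]+.086*np.sin(a),.109]).round().astype(int)
                if 0<=u[0]<640 and 0<=u[1]<400: s+=e[u[1],u[0]]>0
            best.append((s,c[0],c[1]))
    best.sort(reverse=True);print(n,np.array(best[:4]))
E
```

```text
hub [0.4827 0.3891 0.113 ] [0.4792 0.3885 0.1116] 3.3195320131124633
handle [0.5097 0.4468 0.169 ] [0.508  0.4454 0.1661] 3.518525391933404
rim [[0.4878 0.472  0.109 ]
 [0.4854 0.3049 0.109 ]
 [0.5665 0.3848 0.109 ]
 [0.3961 0.3919 0.109 ]]
mark [-0.0684 -0.0378 -0.004 ]
cyl end [ 0.0923  0.1406 -0.03  ]
cyl end [ 0.0307  0.1594 -0.03  ]
w3 [[70.      0.4817  0.3901]
 [69.      0.4827  0.3901]
 [62.      0.4817  0.3891]
 [51.      0.4827  0.3911]]
w4 [[75.      0.4827  0.3901]
 [71.      0.4817  0.3901]
 [62.      0.4817  0.3891]
 [56.      0.4827  0.3891]]
```

View pics/w4.png

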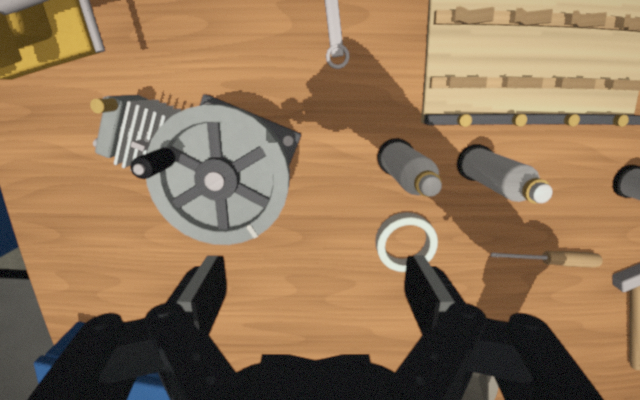

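```bash
cat > fly.py <<'E'
from h import *
H=np.array([.482,.390]);r=.062;z=.142
def P(t): return [H[0]+r*np.cos(np.radians(t)),H[1]+r*np.sin(np.radians(t)),z]
def go(t,v=.1): robot.line_to(P(t),[180,0,.6*t],velocity=v)
E
python3 - <<'E'
from fly import *
t=64
fingers.gripper_to(.75)
p=P(t);robot.move_to([p[0],p[1],.235],[180,0,.6*t])
if robot.line_to(p,velocity=.1,f_stop=8): raise SystemExit(('touch',robot.current_tool_pos(),robot.current_contact_force()))
fingers.gripper_to(0,80);print('gap',robot.current_finger_gap(),robot.current_contact_force())
for t in list(range(56,-74,-8))+[-75,-78,-81,-84,-87,-90]:
    go(t);th=np.radians(t);F=np.array(robot.current_contact_force())
    g=robot.current_finger_gap();print(t,'Ftan(cw)',round(F[:2]@[np.sin(th),-np.cos(th)],1),'Frad',round(F[:2]@[np.cos(th),np.sin(th)],1),'z',round(F[2],1),'gap',round(g,3),round(robot.current_gripper_force()))
    if g<.2 or np.abs(F).max()>45: print('stop');break
grab('wrist','w5.png');np.save('w5.npy',tool());print(robot.current_time_s())
E
```

```text
gap 0.2626486612408254 [-0.3763 -1.3834  4.7431]
56 Ftan(cw) -3.4 Frad -2.8 z 5.8 gap 0.261 79
48 Ftan(cw) -3.4 Frad -2.2 z 4.9 gap 0.259 79
40 Ftan(cw) -4.5 Frad -1.1 z 4.3 gap 0.262 61
32 Ftan(cw) -5.6 Frad -2.6 z 3.2 gap 0.266 78
24 Ftan(cw) -5.0 Frad -1.5 z 4.4 gap 0.257 79
16 Ftan(cw) -6.7 Frad -0.4 z 3.1 gap 0.263 79
8 Ftan(cw) -7.6 Frad -0.2 z 2.6 gap 0.26 79
0 Ftan(cw) -8.4 Frad 0.7 z 1.5 gap 0.263 79
-8 Ftan(cw) -10.2 Frad 0.4 z 0.1 gap 0.259 80
-16 Ftan(cw) -10.2 Frad 0.9 z -1.6 gap 0.262 80
-24 Ftan(cw) -10.4 Frad 0.3 z -1.3 gap 0.262 80
-32 Ftan(cw) -10.3 Frad 0.1 z -1.5 gap 0.258 80
-40 Ftan(cw) -10.8 Frad 0.6 z -1.9 gap 0.262 80
-48 Ftan(cw) -9.1 Frad -0.5 z -2.5 gap 0.26 81
-56 Ftan(cw) -9.1 Frad -0.5 z -1.9 gap 0.263 81
-64 Ftan(cw) -7.7 Frad -0.7 z -0.9 gap 0.264 81
-72 Ftan(cw) -6.0 Frad -0.4 z -0.2 gap 0.26 81
-75 Ftan(cw) -7.1 Frad -0.7 z -0.3 gap 0.262 81
-78 Ftan(cw) -6.3 Frad -0.0 z 0.2 gap 0.262 81
-81 Ftan(cw) -6.0 Frad 0.6 z 0.8 gap 0.258 81
-84 Ftan(cw) -5.4 Frad 1.4 z 1.5 gap 0.264 81
-87 Ftan(cw) -4.4 Frad 3.3 z 3.4 gap 0.264 81
-90 Ftan(cw) -3.4 Frad 4.3 z 4.8 gap 0.264 81
25.0667
```

```bash
python3 - <<'E'
from fly import *
robot.pause(.7)
fingers.gripper_to(.75);p=P(-90);robot.line_to([p[0],p[1],.24],velocity=.15)
robot.move_to((0.47,0.30,.32),[180,0,0]);robot.pause(.1)
np.save('w6.npy',tool());im,C=grab('wrist','w6.png')
cv2.imwrite('pics/w6c.png',cv2.resize(cv2.imread('pics/w6.png')[40:290,60:360],None,fx=2,fy=2));print(robot.current_time_s())
E
```

```text
28.0667
```

View pics/w6c.png

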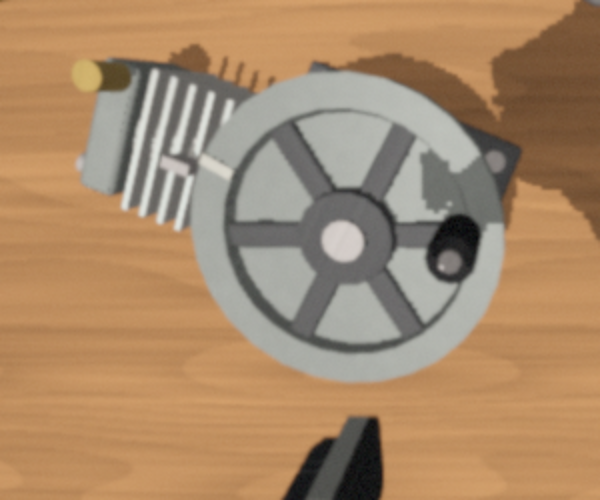

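```bash
python3 - <<'E'
from h import *
C=cam('wrist',np.load('w6.npy'))
f=lambda u,v:(60+u/2,40+v/2)
h=onz(C,f(343,241),.113);m=onz(C,f(215,166),.109)
a=lambda p:np.degrees(np.arctan2(*(p-h)[1::-1]))
print(h,'mark',a(m))
for z in (.09,.1,.109,.115,.125): print(z,a(onz(C,f(178,163),z)))
hd=onz(C,f(449,262),.169);print('handle',a(hd),np.linalg.norm((hd-h)[:2]))
E
```

```text
[0.481  0.3903 0.113 ] mark 58.91115519386726
0.09 67.31410819270168
0.1 65.69402783169498
0.109 64.10815783460346
0.115 62.977026041243086
0.125 60.94750423622349
handle -87.93777750759001 0.06231639729938336
```

```bash
python3 - <<'E'
from h import *
robot.move_to((0.58,-0.34,.26),[180,0,0]);robot.pause(.2)
np.save('w7.npy',tool());im,C=grab('wrist','w7.png');u=proj(C,[.597,-.352,.08]);print(u)
for l in ['dial_grip','dial']: print(l,[(np.round(d['rect']).tolist(),round(d['p'],2)) for d in recognise(l,'wrist')][:3])
x,y=(u-[130,100]).clip(0).astype(int);print(x,y)
cv2.imwrite('pics/w7c.png',cv2.resize(im[y:y+200,x:x+260,::-1],None,fx=3,fy=3));print(robot.current_time_s())
E
```

```text
[329.0247 161.1569]
dial_grip [([344.0, 158.0, 59.0, 58.0], 0.58), ([377.0, 314.0, 29.0, 34.0], 0.37)]
dial [([345.0, 158.0, 54.0, 63.0], 0.61)]
199 61
30.7417
```

View pics/w7c.png

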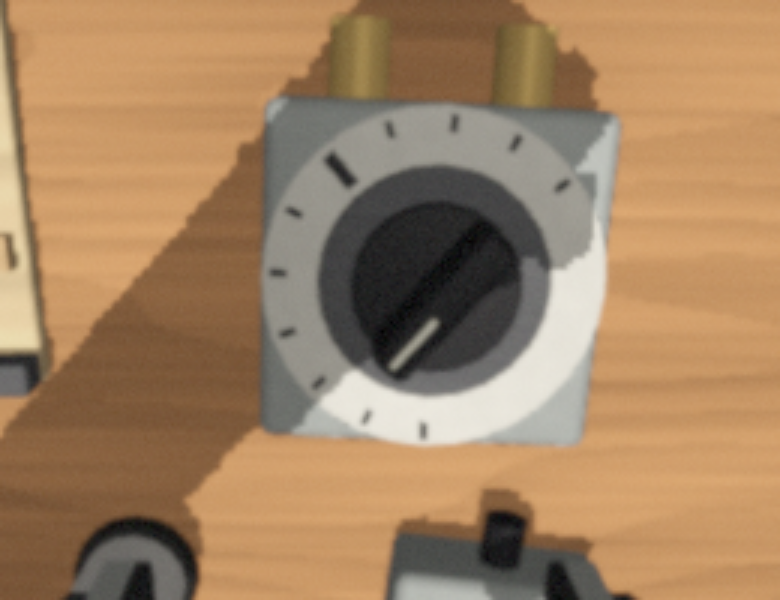

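```bash
python3 - <<'E'
from h import *
C=cam('wrist',np.load('w7.npy'))
f=lambda u,v:(199+u/3,61+v/3)
M=[(423,430),(366,416),(319,383),(288,332),(278,272),(294,212),(340,169),(391,129),(455,123),(516,143),(562,185)]
for zs in (.05,.055,.06):
    P=np.array([onz(C,f(*m),zs)[:2] for m in M])
    Q=np.delete(P,6,0);A=np.c_[2*Q,np.ones(len(Q))];s=np.linalg.lstsq(A,(Q**2).sum(1),rcond=None)[0];c=s[:2]
    a=np.unwrap(np.arctan2(*(P-c).T[::-1]));print(zs,c,np.sqrt(s[2]+c@c),np.round(-(a-a[0]),2), 'zero dir',np.degrees((a+.4*np.arange(11)).mean()))
for z in (.09,.094):
    q=[onz(C,f(*m),z)[:2] for m in [(437,322),(390,370)]];d=q[1]-q[0];print('line dir',np.degrees(np.arctan2(d[1],d[0])),q)
E
```

```text
0.05 [ 0.5968 -0.3691] 0.05614893237707197 [-0.    0.4   0.79  1.2   1.6   1.99  2.4   2.8   3.2   3.6   3.99] zero dir 177.5693757824495
0.055 [ 0.5978 -0.3687] 0.055312141291065084 [-0.    0.4   0.79  1.2   1.6   1.99  2.4   2.8   3.2   3.6   3.99] zero dir 177.5693757824495
0.06 [ 0.5988 -0.3682] 0.05447535020505085 [-0.    0.4   0.79  1.2   1.6   1.99  2.4   2.8   3.2   3.6   3.99] zero dir 177.56937578244964
line dir 137.25110521520497 [array([ 0.5921, -0.3667]), array([ 0.5761, -0.3519])]
line dir 137.2511052152051 [array([ 0.5931, -0.3663]), array([ 0.5772, -0.3517])]
```

```bash
python3 - <<'E'
from h import *
K=np.array([.598,-.3687,.087]);y0=137.3
for y in (137.3,40.1): print(robot.inverse_kinematics(K,[180,0,y]))
fingers.gripper_to(.5)
robot.move_to(K+[0,0,.09],[180,0,y0])
if robot.line_to(K,velocity=.1,f_stop=8): print('touch',robot.current_tool_pos())
fingers.gripper_to(0,40);print('gap',robot.current_finger_gap()*85,robot.current_contact_force())
for y in np.linspace(y0,y0-97.2,9)[1:]:
    robot.move_to(K,[180,0,y]) 
print(robot.current_eef_rot(),robot.current_finger_gap()*85,robot.current_contact_force())
fingers.gripper_to(.5);robot.line_to(K+[0,0,.09],velocity=.2)
robot.move_to((0.58,-0.34,.26),[180,0,0]);robot.pause(.2)
np.save('w8.npy',tool());im,C=grab('wrist','w8.png')
x,y=199,61
cv2.imwrite('pics/w8c.png',cv2.resize(im[y:y+200,x:x+260,::-1],None,fx=3,fy=3));print(robot.current_time_s())
# pointer line: bright pixels near knob top
g=cv2.cvtColor(im,cv2.COLOR_RGB2GRAY);pts=[]
for v in range(100,200):
    for u in range(280,420):
        p=onz(C,(u,v),.094)[:2]-K[:2]
        if np.hypot(*p)<.027 and g[v,u]>110: pts.append(p)
pts=np.array(pts);d=np.linalg.svd(pts-pts.mean(0))[2][0];d*=np.sign(d@pts.mean(0));a=np.degrees(np.arctan2(d[1],d[0]));print(len(pts),pts.mean(0),a,'dial',np.radians(177.6-a))
E
```

```text
[25.192  42.3768  9.0221 71.293  -6.602  66.8234 81.7901]
[ 14.2972  44.6831  29.0454  71.8782 -21.4942  68.7089  -5.9185]
gap 13.154438007217339 [-3.0981 -0.3252  4.4057]
[-179.9058    0.226    39.9626] 13.01985079201361 [-6.5495 -0.0127  7.9102]
38.7667
205 [-0.0079 -0.0015] -159.77846230148717 dial 5.888364992476517
```

View pics/w8c.png

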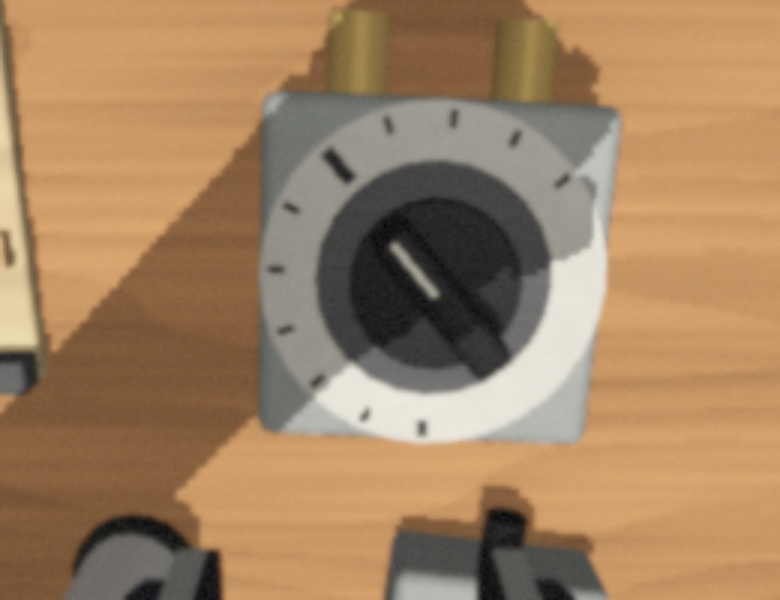

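```bash
cat > bot.py <<'E'
from h import *
cyaw=1.7; ca=np.radians(cyaw); Cc=np.array([.633,-.044]); CX=np.array([np.cos(ca),np.sin(ca)]); CY=np.array([-CX[1],CX[0]])
def ori(az,up,pitch=45):
    a=np.radians(az);p=np.radians(pitch);h=np.array([np.cos(a),np.sin(a),0])
    z=h*np.cos(p)-np.array([0,0,np.sin(p)]); x=h*np.sin(p)+np.array([0,0,np.cos(p)])
    if not up: x=-x
    return R.from_matrix(np.c_[x,np.cross(z,x),z]).as_euler('xyz',degrees=True)
def place(gy,x=.003): return Cc+CX*x+CY*gy
E
python3 - <<'E'
from bot import *
for n,p,g in [('B',(.48,.029),.039),('C',(.4885,.152),.117),('A',(.4525,-.2424),-.117)]:
    r=np.degrees(np.arctan2(p[1],p[0]))
    for az in (r-30,r,r+30):
        print(n,round(az),[np.round(q,0).tolist() if q is not None else None for q in (robot.inverse_kinematics([*p,.08],ori(az,False)),robot.inverse_kinematics([*p,.28],ori(az,False)))])
    f=place(g);print(' place',[np.round(q,0).tolist() if q is not None else None for q in (robot.inverse_kinematics([*f,z],ori(cyaw,True)) for z in (.25,.056))])
old={n:cv2.imread(f'pics/{n}0.png') for n in ('scene','side')}
robot.move_to((.42,-.02,.33),[180,0,0]);robot.pause(.2)
np.save('w9.npy',tool());grab('wrist','w9.png')
for n in ('scene','side'):
    im,C=grab(n,n+'2.png')
    for k,p in dict(A=(.4525,-.2424),B=(.4805,.0291),C=(.4886,.1521)).items():
        u=proj(C,[*p,.12]).astype(int);s=np.s_[u[1]-22:u[1]+22,u[0]-12:u[0]+12]
        d=cv2.absdiff(im[:,:,::-1][s],old[n][s]);print(n,k,d.mean())
print(robot.current_time_s())
E
```

```text
B -27 [[-72.0, 20.0, 47.0, 142.0, 97.0, 22.0, -59.0], [-71.0, -13.0, 33.0, 128.0, 60.0, 57.0, -5.0]]
B 3 [None, None]
B 33 [[64.0, 23.0, -52.0, 139.0, 256.0, 16.0, -118.0], [-31.0, -16.0, 41.0, 128.0, -36.0, 36.0, 160.0]]
 place [[-38.0, 4.0, 39.0, 119.0, -19.0, 13.0, -71.0], [25.0, 29.0, -30.0, 127.0, 150.0, 22.0, 128.0]]
C -13 [[-73.0, 20.0, 35.0, 138.0, 96.0, 24.0, -55.0], [-77.0, -8.0, 31.0, 124.0, 58.0, 51.0, -1.0]]
C 17 [[33.0, 24.0, -61.0, 143.0, 137.0, 31.0, -42.0], [-47.0, -16.0, 21.0, 130.0, 29.0, 22.0, 60.0]]
C 47 [[47.0, 27.0, -52.0, 135.0, 256.0, 13.0, -119.0], [-55.0, -13.0, 50.0, 125.0, -37.0, 35.0, 160.0]]
 place [[-44.0, 5.0, 34.0, 119.0, 18.0, 13.0, -115.0], [5.0, 27.0, -20.0, 127.0, 141.0, 24.0, 125.0]]
A -58 [[2.0, 17.0, 1.0, 137.0, 95.0, 35.0, -52.0], [-44.0, -10.0, 42.0, 125.0, 60.0, 53.0, -3.0]]
A -28 [[50.0, 15.0, -28.0, 144.0, 158.0, 24.0, -69.0], [-1.0, -15.0, 21.0, 130.0, 29.0, 22.0, 60.0]]
A 2 [[92.0, 27.0, -52.0, 135.0, 257.0, 13.0, -119.0], [-10.0, -12.0, 50.0, 125.0, -38.0, 35.0, 161.0]]
 place [[-9.0, 10.0, 34.0, 114.0, -58.0, 26.0, -20.0], [54.0, 35.0, -41.0, 121.0, 168.0, 11.0, 131.0]]
scene A 7.713383838383838
scene B 15.943813131313131
scene C 1.7061237373737375
side A 4.588068181818182
side B 7.327020202020202
side C 5.047032828282828
40.4833
```

View pics/w9.png

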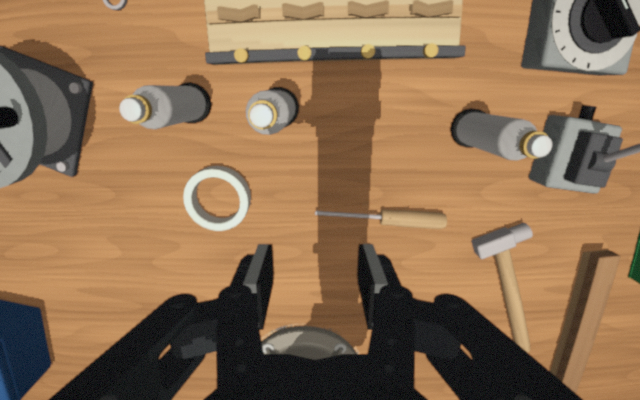

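```bash
cat > srch.py <<'E'
from bot import *
def search(pos,gy,azs,ps,cams=(False,True)):
    out=[]
    q0=np.array(robot.current_joint_positions())
    for p in ps:
        for up in cams:
            pl=[robot.inverse_kinematics([*place(gy),z],ori(cyaw,not up,90-p)) for z in (.24,.056)]
            if any(q is None for q in pl): continue
            pl=np.array(pl)
            for az in azs:
                o=ori(az,up,p);d=np.array([np.cos(np.radians(az))*np.cos(np.radians(p)),np.sin(np.radians(az))*np.cos(np.radians(p)),-np.sin(np.radians(p))])
                g=np.array([*pos,.08])
                qs=[robot.inverse_kinematics(x,o) for x in (g-.1*d,g,g+[0,0,.17])]
                if any(q is None for q in qs): continue
                qs=np.array(qs)
                out.append((max(np.abs(qs[0]-qs[1]).max(),np.abs(qs[2]-qs[1]).max(),np.abs(pl[0]-pl[1]).max()),np.abs(qs[0]-q0).max(),p,up,az,np.abs(qs[2]-pl[0]).max()))
    out.sort();return out
E
python3 - <<'E'
from srch import *
C=cam('wrist',np.load('w9.npy'))
for k,u in dict(A=(539,145),B=(263,115),C=(133,108)).items(): print(k,onz(C,u,.16))
N=np.array([onz(C,u,.041)[:2] for u in [(241,55),(305,52),(368,50),(431,50)]]);print(N, N.mean(0), np.degrees(np.arctan2(-(N[0]-N[3])[0],(N[0]-N[3])[1])))
b=onz(C,(263,115),.16)[:2]
o=search(b,.039,range(-180,180,30),(25,35,45));print(len(o))
for r in o[:14]: print(np.round(r,0))
E
```

```text
A [ 0.4556 -0.2383  0.16  ]
B [0.4823 0.0275 0.16  ]
C [0.4905 0.1489 0.16  ]
[[ 0.5467  0.0704]
 [ 0.5494 -0.0082]
 [ 0.5518 -0.0851]
 [ 0.5528 -0.163 ]] [ 0.5502 -0.0465] 1.4980904515541262
48
[ 24.  56.  25.   0. -90.  51.]
[ 24.  66.  25.   0. 120.  69.]
[  24.   70.   25.    0. -120.   63.]
[ 25.  44.  25.   0. -60.  75.]
[29. 63. 25.  0. 90. 57.]
[ 38. 120.  25.   1.  90.  55.]
[ 38. 134.  25.   1.  60.  89.]
[ 38. 193.  25.   1. -60.  59.]
[ 38. 200.  25.   1. -90.  64.]
[  38.  215.   25.    1. -120.   79.]
[ 48.  80.  25.   0. -30. 105.]
[ 58. 117.  35.   1.  90.  59.]
[ 58. 130.  35.   1.  60.  86.]
[ 58. 197.  35.   1. -90.  82.]
```

```bash
cat > run.py <<'E'
from srch import *
def dvec(az,p): 
    a,b=np.radians([az,p]);return np.array([np.cos(a)*np.cos(b),np.sin(a)*np.cos(b),-np.sin(b)])
def pick(pos,az,p=25,up=False,h=.072,op=.9):
    o=ori(az,up,p);g=np.array([*pos,h]);d=dvec(az,p)
    fingers.gripper_to(op)
    pre=g-.11*d
    robot.move_to(pre+[0,0,.17],o); robot.line_to(pre,velocity=.2)
    t=robot.line_to(g,velocity=.1,f_stop=6)
    print('touch',t,robot.current_tool_pos(),'t',robot.current_time_s())
    if t: return False
    fingers.gripper_to(0,100);print('gap mm',robot.current_finger_gap()*85,robot.current_contact_force())
    robot.line_to(g+[0,0,.2],velocity=.2)
    print('lifted gap',robot.current_finger_gap()*85,robot.current_contact_force());return robot.current_finger_gap()*85>35
def put(gy,p=25,up=False,h=.072,c=.003):
    o=ori(cyaw,not up,90-p);f=place(gy,c+.08-h)
    robot.move_to([*f,.26],o);print('gap',robot.current_finger_gap()*85)
    robot.line_to([*f,.08],velocity=.2)
    t=robot.line_to([*f,.052],velocity=.04,f_stop=6);print('down',t,robot.current_tool_pos(),robot.current_contact_force(),'gap',robot.current_finger_gap()*85)
def leave(p=25,up=False):
    fingers.gripper_to(.68);d=dvec(cyaw,90-p)
    q=np.array(robot.current_tool_pos());robot.line_to(q+[0,0,.15],velocity=.15);print('t',robot.current_time_s())
E
python3 - <<'E'
from run import *
if pick((.4815,.028),90): 
    put(.039); grab('side','side3.png');grab('scene','scene3.png')
print(robot.current_time_s())
E
```

```text
touch False [0.4818 0.027  0.072 ] t 44.3083
gap mm 43.331852800926306 [-2.2904 -2.8686  3.4169]
lifted gap 43.40194836817933 [ 0.1153 -0.1043 -3.3096]
gap 43.33302498196475
down True [ 0.6428 -0.0049  0.0574] [ 1.6478 -0.7385  0.0251] gap 43.23091654939125
48.55
```

```bash
python3 - <<'E'
from run import *
leave()
robot.move_to((.45,-.02,.33),[180,0,0]);robot.pause(.2);np.save('w10.npy',tool());im,C=grab('wrist','w10.png')
b,_=grab('scene','scene4.png')
u=proj(cam('scene'),[.633,-.02,.05]).astype(int)
cv2.imwrite('pics/c10.png',np.hstack([im[:240,60:600,::-1],cv2.resize(b[u[1]-60:u[1]+60,u[0]-65:u[0]+65,::-1],(260,240))]))
print(robot.current_time_s(),u)
E
```

```text
t 49.9917
51.2 [298 228]
```

View pics/c10.png

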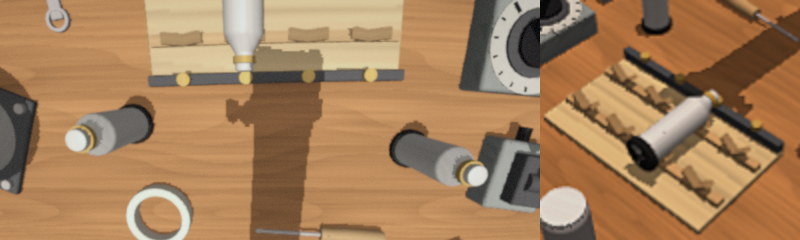

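```bash
python3 - <<'E'
from run import *
C=cam('wrist',np.load('w10.npy'));C9=cam('wrist',np.load('w9.npy'))
c=onz(C,(137,140),.16)[:2];a=onz(C,(534,174),.16)[:2];print('C',c,'A',a)
print('ring',onz(C9,(216,168),.03),onz(C9,(250,200),.03),'handle screwdriver',onz(C9,(382,207),.02),onz(C9,(445,212),.02))
print('B neck',onz(C,(245+60,70),.055),'axis pt',onz(C,(243+60,15),.0775))
for pos,g,az in ((c,.117,range(30,150,15)),(a,-.117,range(-150,-30,15))):
    for r in search(pos,g,az,(25,),(False,))[:6]: print(np.round(r,0))
E
```

```text
C [0.4896 0.1505] A [ 0.4564 -0.2372]
ring [0.4019 0.118  0.03  ] [0.3546 0.0734 0.03  ] handle screwdriver [ 0.3396 -0.1192  0.02  ] [ 0.3312 -0.2152  0.02  ]
B neck [ 0.5564 -0.007   0.055 ] axis pt [ 0.6116 -0.006   0.0775]
[ 24.  59.  25.   0. 135.  73.]
[24. 70. 25.  0. 90. 65.]
[ 30.  50.  25.   0. 105.  67.]
[ 41.  51.  25.   0. 120.  65.]
[51. 77. 25.  0. 60. 75.]
[74. 75. 25.  0. 75. 70.]
[  20.   46.   25.    0. -105.   71.]
[  20.   53.   25.    0. -120.   61.]
[  20.   61.   25.    0. -135.   52.]
[  21.   68.   25.    0. -150.   64.]
[ 24.  46.  25.   0. -90.  84.]
[ 32.  64.  25.   0. -75.  99.]
```

```bash
python3 - <<'E'
from run import *
if pick((.489,.151),90):
    put(.117); leave()
    robot.move_to((.45,-.02,.33),[180,0,0]);robot.pause(.2);np.save('w11.npy',tool());im,C=grab('wrist','w11.png')
    cv2.imwrite('pics/c11.png',im[:260,:,::-1])
print(robot.current_time_s())
E
```

```text
touch False [0.4894 0.1501 0.0721] t 54.825
gap mm 43.486266413787746 [-1.9793 -3.4205  3.8985]
lifted gap 43.203334753930534 [ 0.399   0.5927 -4.0078]
gap 43.10424262565773
down True [0.6406 0.0731 0.0576] [ 2.3823 -0.8182  1.1021] gap 43.165871336575286
t 60.35
61.5583
```

View pics/c11.png

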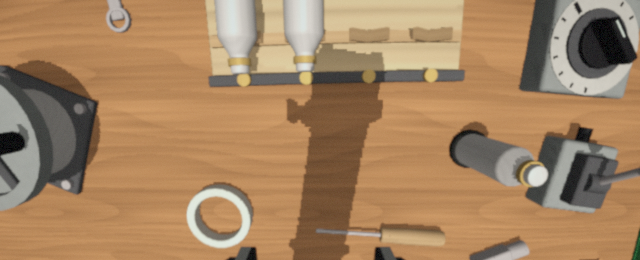

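```bash
python3 - <<'E'
from run import *
if pick((.455,-.239),-105):
    put(-.117); leave()
    robot.move_to((.45,-.02,.36),[180,0,0]);robot.pause(.2);np.save('w12.npy',tool());im,C=grab('wrist','w12.png')
    s,_=grab('scene','scene5.png');grab('side','side5.png')
    cv2.imwrite('pics/c12.png',np.vstack([im[:270,:,::-1],s[120:390,:,::-1]]))
print(robot.current_time_s())
E
```

```text
touch False [ 0.4558 -0.2384  0.072 ] t 65.15
gap mm 42.97223323702595 [-0.9253  3.7508  3.2337]
lifted gap 42.957165057128464 [ 0.6974  0.2488 -4.1521]
gap 43.06848977166902
down True [ 0.6479 -0.161   0.0603] [ 1.7206 -0.0232  0.644 ] gap 43.169199824452114
t 70.8167
72.2583
```

View pics/c12.png

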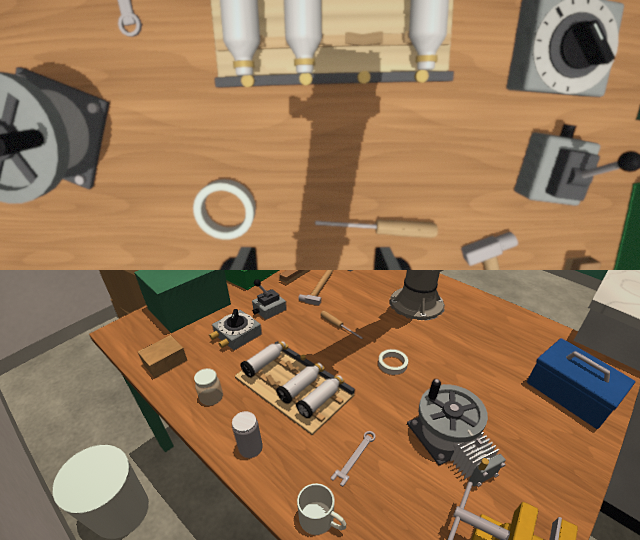

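```bash
python3 - <<'E'
from bot import *
C=cam('wrist',np.load('w12.npy'))
for k,u in dict(C=(247,72),B=(305,73),A=(423,68)).items():
    p=onz(C,u,.06)[:2]-Cc;print(k,'neck end cradle xy',p@CX,p@CY)
a=[cv2.imread(f'pics/scene{i}.png')[230:340,400:520] for i in (4,5)];print('flywheel diff',cv2.absdiff(*a).mean(),cv2.absdiff(*a).max())
a=[cv2.imread(f'pics/side{i}.png')[130:200,415:470] for i in (2,5)];print('isolator diff',cv2.absdiff(*a).mean())
E
```

```text
C neck end cradle xy -0.07324977494835423 0.11295033156702713
B neck end cradle xy -0.07722484480139556 0.03916126524049195
A neck end cradle xy -0.07474799533217696 -0.11140595168551805
flywheel diff 0.7234343434343434 9
isolator diff 0.7231168831168832
```

```bash
python3 -c "
from h import *
print(workorder.close_job(),robot.current_time_s())"
```

```text
the job is handed in; nothing more can be done
the job is handed in; nothing more can be done
```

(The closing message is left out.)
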